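# Make the test bay safe and open its guard

### The job

Open the test bay: first press the red stop button fully in with the fingertips, leaving the green start button alone. Then, from underneath, gently push the yellow-and-black guard arm up past its balance point so that it swings on and stays raised by itself. Push the arm itself, not its counterweight, grasp nothing, leave the loose things on the bench where they are, and finish clear of everything.

Things in the scene. Friction and masses are not known exactly. Their poses are not given: they have to be found in the camera images.
- pivot (a point): Pivot of the guard arm, 140 mm above the bench, half-way between two grey posts (outer faces 70 mm either side, tops 160 mm above the bench). Its frame is the fixed bay's: z up, x the hinge axis, pointing away from the robot within 0.2 rad; the lowered arm runs along its -y. The bay's 12 mm base plate reaches 75 mm either side in x and from -345 to +100 mm in y.
- guard (a joint): Guard arm angle in rad: 0 lowered (level, on its rest post), grows as the free end rises; 1.25 is the upper stop. Below the balance point, between 0.5 and 0.75, the arm falls back; above it, it swings up by itself within about 3 s and stays. Pushing up 200 mm from the pivot takes about 1 N.
- free_end (a point): Middle of the guard arm's free end, which moves with it. The arm is a flat yellow board with black bands and a red end: 100 mm wide (50 mm either side of the middle line, along the hinge axis), 16 mm thick (middle plane through the pivot), reaching from 20 to 320 mm from the pivot, where this point is.
- push_edge (a point): Point to push, on the lower edge of the arm's long side that faces the robot, 200 mm from the pivot: in the arm's frame 50 mm to -x of its middle line and 8 mm below its middle plane. It moves and turns with the arm: its -y points to the free end, its z is normal to the arm's upper face. Arm lowered, it is 132 mm above the bench, and the space below it is free down to the module's top at 40 mm.
- rest_top (a point): Top of the fixed rest post under the lowered arm: 20 x 20 mm post with a 30 x 20 mm rubber pad, 305 mm from the pivot, 30 mm beyond the arm's middle line on the side away from the robot.
- counterweight (a point): Dark steel cylinder, 50 mm in diameter, 40 mm long, fixed to the arm's tail behind and above the pivot; this point at its middle. It is not to be pushed.
- stop_top (a point): Middle of the top of the red stop button (32 mm in diameter), which points up. It sits on a fixed grey box 70 x 70 mm with a yellow top plate 70 mm above the bench.
- stop (a joint): Travel of the red stop button in m: 0 out, 0.006 fully in (takes 5 N); it springs back when let go, which is as it should be.
- start_top (a point): Middle of the top of the green start button, same size, on a like grey box with a white top plate; not to be pressed. The two boxes may stand either way round.
- start (a joint): Travel of the green start button in m: 0 out, 0.006 fully in.
- module: Bystander: loose white electronic module, 60 x 90 x 28 mm, lying on the bay's base plate under the guard arm; origin at the centre of its underside.
- meter: Bystander: loose yellow hand meter, 150 x 75 x 34 mm, lying on the bench; origin under its centre.
- screwdriver: Bystander: loose screwdriver lying on the bench near the robot, under 40 mm high.
- jar: Bystander: loose jar, 60 mm in diameter, 75 mm high; origin under its centre.
- tape: Bystander: loose blue roll of tape lying flat, 90 mm in diameter, 22 mm high; origin under its centre.
- mug: Bystander: loose blue mug, 80 mm in diameter, 90 mm high; origin under its centre.

How it is judged:
On the way, in this order (a step that is already met when the one before it is completed fails the run):
1. the red stop button is pressed in while the guard is still down (value of joint stop above 0.0045 m and value of joint guard below 0.2 rad), for 0.05 s.
2. the guard arm is up past its balance point (value of joint guard above 1.1 rad), for 0.1 s.
At the end, for the whole second after the job is handed in: The guard arm stays raised by itself within 0.1 rad of its upper stop (above 1.15 rad) and at rest, both buttons are out, and every loose thing is within 20 mm of where it was (value of joint guard above 1.15 rad and velocity of joint guard between -0.1 and 0.1 rad/s and value of joint start below 0.002 m and value of joint stop below 0.003 m and distance of each of module, meter, screwdriver, jar, tape, mug from where it was at the start of the episode below 0.02 m); the robot touches nothing.
It fails at once if the green start button is pressed (over 3 mm) (value of joint start above 0.003 m).
It fails at once if the guard arm is flung up faster than 2.5 rad/s (velocity of joint guard above 2.5 rad/s).
It fails at once if the fingers press or squeeze the guard arm with over 20 N (contact force between the fingers and guard_c0 above 20 N).
It fails at once if the counterweight is pushed (over 1 N) (contact force between anything else and guard_c1 above 1 N).
It fails at once if a loose thing on the bench or in the bay is moved over 20 mm or lifted (distance of any of module, meter, screwdriver, jar, tape, mug from where it was at the start of the episode above 0.02 m).
It also fails if it takes over 48 s, if anything falls off the work surface, if the arm or the gripper's body presses on something with over 40 N, if the wrist force passes 120 N, or if a joint passes its speed limit or range.

### The arm

A 6-joint arm with a two-finger parallel gripper is mounted at the origin on the work surface. World frame = base frame: x ahead of the robot, y to its left, z up, the work surface at z = 0. Lengths are in m, angles in rad, forces in N, time in s.
With the tool pointing down it reaches from about 0.35 to 0.975 m from the base axis. Payload 4.9 kg.
Tool frame: the origin (TCP) lies at the very end of the fingers, on their centre line; the grasp point (between the pads) lies manip.grip_point_offset behind it (manip.grip_point_offset is the distance from the TCP to the grasp point, in m); z points along the fingers, y is the direction in which the jaws open and shut (so a half turn about z gives the same grasp; the last joint's range is limited). The gripper opens to 85 mm and grips with 20 to 120 N. Pads are 22 mm wide; open, the fingers measure 114 mm over their backs; the gripper's body (76 mm by 85 mm) begins 54 mm behind the grasp point. The pads swing forward as they close: fully open they stand 13 mm farther back than shut.
Start: joints at [1.031, 0.053, 1.613, -0, 1.476, -0.119], TCP at [0.255, 0.57, 0.231] pointing down, gripper open.
Joint ranges: [-3.01, 3.01], [-1.01, 2.22], [0.06, 2.58], [-1.02, 4.17], [0.09, 2.62], [-3.14, 3.14]. Speed limits (rad/s): [2.57, 2.57, 3.14, 3.14, 3.14, 3.14].

### API

Orientations are given as a unit quaternion [w, x, y, z].
In Python, from plant import status, grab_frame, camera_params, ticket, boxes_of, outline_of, manip gives the robot as it stands. The module is installed in compiled form; this text tells all that it offers.
- The arm moves only by the tool play_rows, never from a script. Its argument "deltas" is a list of rows, each a list of 2 entries, a list of its own where there are three numbers: the shift along the world's x, y, z in m, then the turn about the world's z in rad. A call has 1 to 5 rows; each row is the pose to reach, as a shift and turn from the pose commanded when the call began; what a row does not reach only later rows make up. A row lasts 1/8 s, in which the tool goes at most 62.5 mm and 10.7 degrees, less where a joint would pass 70% of its speed; a pose out of reach is approached as far as the arm can. A call with a gripper value outside its range is refused whole. "grip" is the opening, from -1 (shut) to 1 (fully open), set as the call begins (left out, the last holds). The fingers move at their own pace and stop on an object; the grip force is fixed at half the most. Time passes only in rows, so rows that repeat a pose let the fingers close. It gives the time, the measured TCP pose, the force and the opening at its end, in the units of the state.
- status.state(): the state, without advancing time (a new reading comes with each control period).
- grab_frame(name): name is "scene" or "top" or "wrist"; returns (picture, depth): 420x560x3 uint8, blue, green, red; 420x560 float32, m along the optical axis (not along the pixel's ray), 0 where there is no reading.
- camera_params(name): a dict with "mtx" (3x3 intrinsics, pixels), "distortion" ([k1, k2, p1, p2, k3] as OpenCV has them; the pictures are not rectified), "world_from_camera" (4x4, takes a point from camera to world coordinates). Camera axes: x right, y up, looking along -z (the intrinsics and any distortion apply to the point x, -y, -z); pixel columns grow to the right and rows downward; lengths in m; the calibration is good to about 2 mm. A picture is of the moment at which its call begins: read the wrist's pose just before it. camera_params takes no time and is no camera call; for the wrist camera it gives the pose at the moment of the call.
- ticket.job_done(): hands the job in, once; it reports no verdict.
Trained networks look in the newest picture that a camera, given by its name, has taken for a name from the list of things; names that differ only in an ending like _2 or _b are one class to them, and where a whole thing is asked for, a point or a joint stands for the part that bears it (a point fixed in the world has none). Each returns a list of dicts, best first, with "confidence" (0 to 1); they miss things now and then, are a little off and sometimes report something else, mostly with a low value. They report only what shows in the picture. A call takes as long as a camera call.
- boxes_of(camera, name): "box" ([left, top, right, bottom] in pixels, round what is visible of it).
- outline_of(camera, name): "region" (420x560 bool, what is visible of it) and "box" ([left, top, right, bottom] in pixels, round what is visible of it).
The state is a dict: "time": time; "joint_pos": joint angles; "joint_vel": joint speeds; "joint_efforts": joint torques, N m; "tool_pos": TCP position; "tool_rot": TCP orientation; "contact_force": force on the tool from outside, world axes, zero at the start; "ft_torque": the same for the moment, N m; "gripper_width": opening from 0.0 (shut) to 1.0 (fully open).
Only numpy, scipy, OpenCV 4.12 (cv2) and the standard library are available. Lean on these libraries where they do the work, as an engineer would, in place of code of your own. Each camera call takes 0.05 s, during which the arm holds its last target.

## Working session

There is one attempt and no reset: what is moved stays moved. The work goes in short steps, Python scripts to look and compute and a tool call to move; the robot and the scene stay as the last step left them, time stands still between calls to the robot, and variables do not carry over. Pictures are saved under pics/ and viewed, and the job is handed in when it is done.

Besides the shell and the picture viewer there is one more tool, called after ">>>" by a JSON object that holds its "api" and its "payload", one argument or row to a line. play_rows: Moves the arm, as the interface text tells. Its arguments: {"type":"object","properties":{"deltas":{"type":"array"},"grip":{"type":"number"}},"required":["deltas"]}

```bash
mkdir -p pics; cat > h.py <<'E'
import numpy as np,cv2
from plant import *
def px2w(cam,u,v,d,P=None):
    P=P or camera_params(cam)
    K=np.array(P["mtx"],float);D=np.array(P["distortion"],float)
    n=cv2.undistortPoints(np.array([[[u,v]]],float),K,D)[0,0]
    T=np.array(P["world_from_camera"])
    return (T@np.array([n[0]*d,-n[1]*d,-d,1]))[:3]
def cloud(cam,depth,P=None):
    P=P or camera_params(cam)
    K=np.array(P["mtx"],float);D=np.array(P["distortion"],float)
    h,w=depth.shape
    uu,vv=np.meshgrid(np.arange(w),np.arange(h))
    n=cv2.undistortPoints(np.stack([uu,vv],-1).reshape(-1,1,2).astype(float),K,D).reshape(h,w,2)
    T=np.array(P["world_from_camera"])
    p=np.stack([n[...,0]*depth,-n[...,1]*depth,-depth,np.ones_like(depth)],-1)
    return (p@T.T)[...,:3]
E
python3 - <<'E'
from h import *
for c in ("scene","top"):
    im,d=grab_frame(c); cv2.imwrite(f"pics/{c}0.png",im); np.save(f"{c}_d.npy",d)
    print(c,np.round(camera_params(c)["world_from_camera"],3).tolist())
s=status.state(); print(s)
for n in ("stop_top","start_top","free_end","counterweight","pivot","module","meter","screwdriver","jar","tape","mug"):
    r=boxes_of("top",n); print(n,[(np.round(x["box"]).tolist(),round(x["confidence"],2)) for x in r[:2]])
E
```

```text
scene [[-0.574, -0.446, 0.686, 1.441], [0.818, -0.335, 0.467, 0.571], [0.022, 0.83, 0.558, 0.839], [0.0, 0.0, 0.0, 1.0]]
top [[0.027, 0.986, -0.164, 0.322], [-1.0, 0.027, 0.001, 0.007], [0.006, 0.164, 0.986, 1.749], [0.0, 0.0, 0.0, 1.0]]
{'time': 0.1, 'joint_pos': array([ 1.03101929e+00,  5.32926883e-02,  1.61415375e+00,  1.46164515e-05,
        1.47600139e+00, -1.19014183e-01]), 'joint_vel': array([-8.53115178e-04, -2.86707029e-03, -3.11361076e-03, -6.58911077e-05,
       -1.92851253e-03, -6.85155552e-04]), 'joint_efforts': array([ 1.25382971e-04, -3.94903207e+01, -3.71363997e+01, -1.59990900e-04,
        3.86057451e-03, -1.04598570e-05]), 'tool_pos': array([0.2549986 , 0.56999865, 0.23018657]), 'tool_rot': array([-3.06932778e-04,  2.08833523e-01,  9.77950765e-01, -8.75369136e-04]), 'contact_force': array([ 0.13565087, -0.27961955,  0.77135357]), 'ft_torque': array([-0.05387758, -0.00679633,  0.03252521]), 'gripper_width': 0.9983871261177855}
stop_top [([338.0, 226.0, 348.0, 237.0], 0.62)]
start_top [([372.0, 216.0, 382.0, 227.0], 0.51), ([124.0, 243.0, 157.0, 288.0], 0.48)]
free_end [([165.0, 162.0, 283.0, 208.0], 0.64)]
counterweight [([164.0, 167.0, 285.0, 211.0], 0.61)]
pivot [([167.0, 157.0, 288.0, 223.0], 0.83)]
module [([214.0, 202.0, 232.0, 207.0], 0.47)]
meter [([124.0, 244.0, 157.0, 289.0], 0.61)]
screwdriver [([230.0, 240.0, 267.0, 274.0], 0.58), ([168.0, 159.0, 288.0, 226.0], 0.51)]
jar [([346.0, 172.0, 364.0, 188.0], 0.81)]
tape [([392.0, 211.0, 418.0, 235.0], 0.84), ([167.0, 158.0, 289.0, 224.0], 0.71)]
mug [([101.0, 192.0, 137.0, 219.0], 0.77)]
```

```bash
python3 - <<'E'
import cv2
a=cv2.imread("pics/top0.png")[130:310,80:440]; cv2.imwrite("pics/top0c.png",cv2.resize(a,None,fx=2.2,fy=2.2,interpolation=cv2.INTER_CUBIC))
E
```

```text
(no output)
```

View pics/scene0.png

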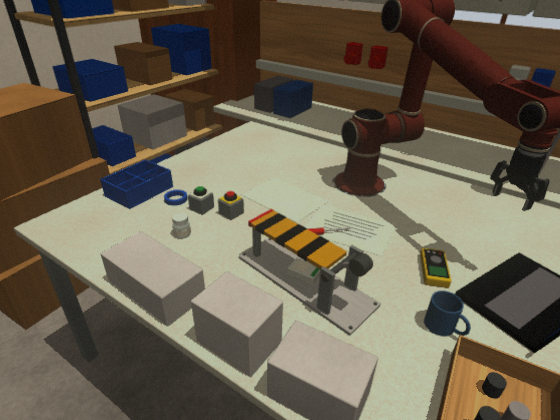

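View pics/top0.png

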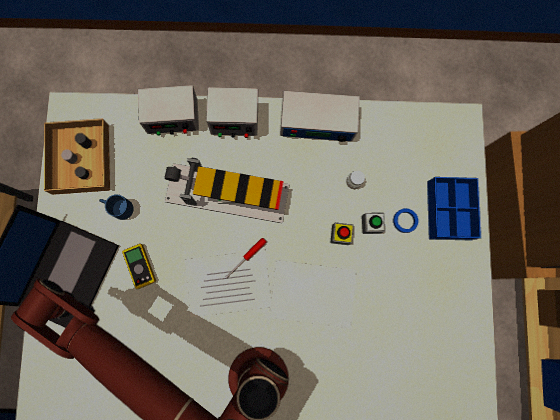

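The pictures show red stop at top-view px (343,232) and green start at (376,222). The guard's pivot is near (192,183), its red free end near (281,193), and the screwdriver lies at (247,257), in front of the bay.

```bash
python3 - <<'E'
from h import *
im=cv2.imread("pics/top0.png"); d=np.load("top_d.npy"); C=cloud("top",d)
def at(u,v): return np.round(C[v-1:v+2,u-1:u+2].reshape(-1,3).mean(0),4)
for n,u,v in [("stop",343,232),("start",376,222),("jar",356,180),("tape",395,220),("mug",119,208),("meter",140,265),("sd",265,240),("cw",173,174)]: print(n,at(u,v))
hsv=cv2.cvtColor(im,cv2.COLOR_BGR2HSV)
red=((hsv[...,0]<8)|(hsv[...,0]>172))&(hsv[...,1]>150)&(hsv[...,2]>100)
n,l,st,c=cv2.connectedComponentsWithStats(red.astype(np.uint8))
for i in range(1,n):
    if st[i,4]>15: print("red",st[i],c[i],C[l==i].mean(0).round(4), np.median(C[l==i],0).round(4))
# guard board points
m=(C[...,2]>0.125)&(C[...,2]<0.17)&(np.abs(C[...,0]-0.55)<.3)
u0=np.zeros_like(m);u0[155:225,185:292]=1
m&=u0
pts=C[m]; print(m.sum(),pts[:,2].mean())
r=cv2.minAreaRect(pts[:,:2].astype(np.float32)); print(r, cv2.boxPoints(r).round(4))
# scene view too
S=np.load("scene_d.npy");CS=cloud("scene",S); ims=cv2.imread("pics/scene0.png")
M=(CS[...,2]>0.143)&(CS[...,2]<0.156)
u0=np.zeros_like(M);u0[205:270,245:350]=1;M&=u0
r=cv2.minAreaRect(CS[M][:,:2].astype(np.float32)); print("scene",M.sum(),r,cv2.boxPoints(r).round(4))
for n,u,v in [("stop",231,197),("start",200,190)]: print(n,CS[v-1:v+2,u-1:u+2].reshape(-1,3).mean(0).round(4))
# base plate low
mb=(C[...,2]>0.007)&(C[...,2]<0.018);u0=np.zeros_like(m);u0[155:225,160:295]=1;mb&=u0
r=cv2.minAreaRect(C[mb][:,:2].astype(np.float32)); print("plate",r,cv2.boxPoints(r).round(4))
E
```

```text
stop [ 0.515  -0.2855  0.094 ]
start [ 0.5537 -0.4025  0.0941]
jar [ 0.7076 -0.3361  0.0767]
tape [ 0.5727 -0.4901  0.0247]
mug [0.5919 0.5344 0.0075]
meter [0.3822 0.4336 0.0394]
sd [ 0.4869 -0.0128  0.0152]
cw [0.6832 0.304  0.1972]
red [275 181   8  29  93] [278.93548387 195.        ] [ 0.6306 -0.0553  0.1492] [ 0.6302 -0.0553  0.1496]
red [340 228   9   9  60] [343.95       231.71666667] [ 0.5163 -0.2892  0.0921] [ 0.5156 -0.2891  0.0928]
red [244 238  22  22 162] [254.55555556 248.28395062] [0.4548 0.0245 0.024 ] [0.4551 0.0232 0.0242]
2814 0.14865192106735892
((0.6685276031494141, 0.1018325611948967), (0.3384026885032654, 0.15196380019187927), 85.98111724853516) [[ 0.5809 -0.0616]
 [ 0.7325 -0.0723]
 [ 0.7562  0.2653]
 [ 0.6046  0.2759]]
scene 2372 ((0.6600801944732666, 0.10995089262723923), (0.3476710021495819, 0.11119555681943893), 82.89585876464844) [[ 0.5834 -0.0557]
 [ 0.6938 -0.0694]
 [ 0.7367  0.2756]
 [ 0.6264  0.2893]]
stop [ 0.5293 -0.2731  0.0825]
start [ 0.5696 -0.3903  0.0896]
plate ((0.6747597455978394, 0.13503389060497284), (0.264723002910614, 0.5047876238822937), 1.581678867340088) [[ 0.5355  0.3837]
 [ 0.5494 -0.1209]
 [ 0.814  -0.1136]
 [ 0.8001  0.391 ]]
```

View pics/top0c.png

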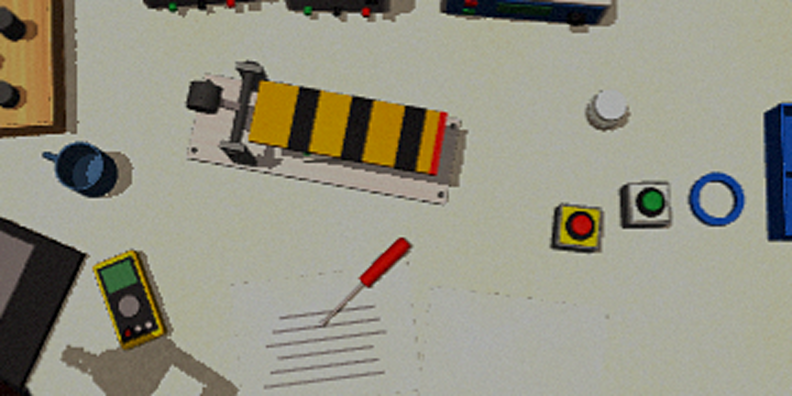

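```bash
python3 - <<'E'
from h import *
def ray(cam,u,v,z):
    P=camera_params(cam);a=px2w(cam,u,v,1.,P);o=np.array(P["world_from_camera"])[:3,3]
    t=(z-o[2])/(a[2]-o[2]);return o+t*(a-o)
for cam,box in (("top",(155,215,190,290)),("scene",(205,270,240,350))):
    im=cv2.imread(f"pics/{cam}0.png");hsv=cv2.cvtColor(im,cv2.COLOR_BGR2HSV)
    C=cloud(cam,np.load(f"{cam}_d.npy"))
    y=(hsv[...,0]>12)&(hsv[...,0]<32)&(hsv[...,1]>140)&(hsv[...,2]>90)
    red=((hsv[...,0]<8)|(hsv[...,0]>172))&(hsv[...,1]>150)&(hsv[...,2]>90)
    b=np.zeros(y.shape,bool);b[box[0]:box[1],box[2]:box[3]]=1
    m=((y|red)&b&(C[...,2]>.13))
    cn,_=cv2.findContours(m.astype(np.uint8),cv2.RETR_EXTERNAL,cv2.CHAIN_APPROX_NONE)
    p=np.vstack([c[:,0] for c in cn if len(c)>8])
    W=np.array([ray(cam,u,v,.148)[:2] for u,v in p],np.float32)
    r=cv2.minAreaRect(W);print(cam,m.sum(),r);print(cv2.boxPoints(r).round(4))
red=None
for cam,pts in (("top",[(344,231.7)]),("scene",[(231,196)])):
  for u,v in pts: print(cam,ray(cam,u,v,.09))
# red / green cap centroids
for cam in("top","scene"):
    im=cv2.imread(f"pics/{cam}0.png");C=cloud(cam,np.load(f"{cam}_d.npy"));
    for n,x,yy in(("stop",.516,-.289),("start",.555,-.402)):
        m=(np.hypot(C[...,0]-x,C[...,1]-yy)<.05)&(C[...,2]>.081)&(C[...,2]<.12)
        print(cam,n,m.sum(),np.median(C[m],0).round(4),C[m].min(0).round(4),C[m].max(0).round(4))
E
```

```text
top 1629 ((0.6540607213973999, 0.087046779692173), (0.3000127673149109, 0.09958577156066895), 81.14501953125)
[[ 0.5818 -0.0535]
 [ 0.6802 -0.0688]
 [ 0.7264  0.2276]
 [ 0.628   0.2429]]
scene 1496 ((0.6596717834472656, 0.0930890142917633), (0.3070831000804901, 0.10273125767707825), 81.36143493652344)
[[ 0.5858 -0.051 ]
 [ 0.6874 -0.0664]
 [ 0.7335  0.2372]
 [ 0.632   0.2526]]
top [ 0.51661557 -0.28975938  0.09      ]
scene [ 0.53306087 -0.26934919  0.09      ]
top stop 125 [ 0.5153 -0.289   0.088 ] [ 0.494  -0.3123  0.081 ] [ 0.5381 -0.2629  0.1055]
top start 111 [ 0.5576 -0.4035  0.0899] [ 0.534  -0.4271  0.0813] [ 0.5789 -0.3802  0.1038]
scene stop 66 [ 0.524  -0.2822  0.0878] [ 0.5006 -0.3083  0.0812] [ 0.5432 -0.2617  0.0952]
scene start 69 [ 0.5677 -0.3968  0.0874] [ 0.5375 -0.4238  0.0811] [ 0.5841 -0.3803  0.0939]
```

```bash
python3 - <<'E'
from h import *
im=cv2.imread("pics/scene0.png")[80:220,450:560]; cv2.imwrite("pics/grip.png",cv2.resize(im,None,fx=4,fy=4,interpolation=cv2.INTER_CUBIC))
w,d=grab_frame("wrist");cv2.imwrite("pics/wrist0.png",w)
print(manip.grip_point_offset, [a for a in dir(manip) if a[0]!='_'])
print(np.round(camera_params("wrist")["world_from_camera"],3))
E
```

```text
0.0187 ['IKError', 'grip_point_offset']
[[ 0.409 -0.881 -0.24   0.196]
 [ 0.913  0.394  0.108  0.598]
 [-0.    -0.263  0.965  0.372]
 [ 0.     0.     0.     1.   ]]
```

View pics/grip.png

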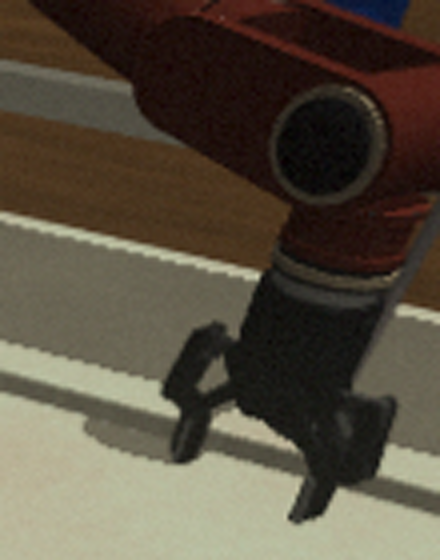

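View pics/wrist0.png

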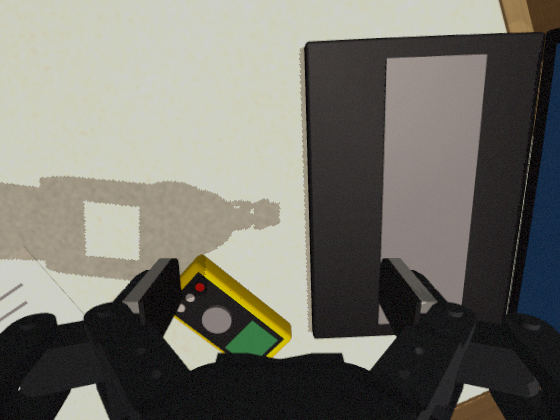

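```bash
python3 - <<'E'
from h import *
from scipy.spatial.transform import Rotation as R
s=status.state();q=s["tool_rot"];Rm=R.from_quat([q[1],q[2],q[3],q[0]]).as_matrix();t=s["tool_pos"]
for cam in("scene","wrist"):
    d=np.load("scene_d.npy") if cam=="scene" else grab_frame("wrist")[1]
    C=cloud(cam,d);L=(C-t)@Rm
    m=(d>0)&(np.abs(L[...,0])<.06)&(np.abs(L[...,1])<.09)&(L[...,2]<.01)&(L[...,2]>-.2)
    P=L[m];print(cam,m.sum())
    for z0 in np.arange(-.2,.0,.01):
        k=P[(P[:,2]>=z0)&(P[:,2]<z0+.01)]
        if len(k)>3: print(round(z0,3),len(k),"y",np.percentile(k[:,1],[1,50,99]).round(3),"x",np.percentile(k[:,0],[1,99]).round(3))
# module location
P=camera_params("top");C=cloud("top",np.load("top_d.npy"))
ph=np.array([.680,.255]);X=np.array([.988,-.154]);Y=np.array([.154,.988])
u0=np.zeros(C.shape[:2],bool);u0[185:225,180:292]=1
m=u0&(C[...,2]>.025)&(C[...,2]<.06);q=C[m][:,:2]-ph
print("module-ish in bay frame",np.c_[q@X,q@Y,C[m][:,2]].round(3)[:40].tolist())
m=(C[...,2]>.008)&(C[...,2]<.05);b=np.zeros_like(m);b[235:285,222:272]=1;m&=b
print("sd",C[m].min(0),C[m].max(0))
E
```

```text
scene 2030
-0.2 122 y [-0.03   0.015  0.037] x [-0.039  0.006]
-0.19 80 y [-0.023  0.014  0.036] x [-0.039  0.   ]
-0.18 144 y [-0.033  0.014  0.036] x [-0.038  0.015]
-0.17 119 y [-0.027  0.017  0.038] x [-0.04  0.01]
-0.16 118 y [-0.029  0.015  0.039] x [-0.041  0.002]
-0.15 107 y [-0.029  0.018  0.038] x [-0.04   0.007]
-0.14 113 y [-0.027  0.017  0.038] x [-0.041  0.004]
-0.13 39 y [-0.016  0.028  0.038] x [-0.039  0.005]
-0.12 183 y [-0.063  0.018  0.069] x [-0.016  0.01 ]
-0.11 199 y [-0.065  0.009  0.07 ] x [-0.023  0.007]
-0.1 143 y [-0.069  0.015  0.071] x [-0.022  0.007]
-0.09 157 y [-0.068  0.011  0.072] x [-0.02   0.014]
-0.08 150 y [-0.07   0.028  0.072] x [-0.02   0.013]
-0.07 135 y [-0.071  0.044  0.075] x [-0.017  0.013]
-0.06 49 y [-0.064  0.045  0.07 ] x [-0.015  0.006]
-0.05 55 y [-0.056  0.044  0.057] x [-0.015  0.012]
-0.04 48 y [-0.055 -0.041  0.057] x [-0.016  0.008]
-0.03 47 y [-0.054  0.044  0.057] x [-0.014  0.013]
-0.02 22 y [-0.053 -0.042  0.053] x [-0.014  0.01 ]
wrist 52019
-0.1 6760 y [-0.027  0.001  0.029] x [0.01 0.02]
-0.09 12188 y [-0.059  0.001  0.
[... 776 characters left out ...]
0.107, 0.04], [-0.041, -0.11, 0.042], [-0.039, -0.113, 0.035], [-0.039, -0.117, 0.039], [-0.039, -0.122, 0.047], [-0.038, -0.125, 0.042], [-0.038, -0.129, 0.045], [-0.037, -0.132, 0.044], [-0.037, -0.136, 0.048], [-0.036, -0.14, 0.048], [-0.034, -0.142, 0.036], [-0.07, 0.016, 0.056], [-0.07, 0.012, 0.057], [-0.064, -0.02, 0.057], [-0.06, -0.02, 0.036], [-0.045, -0.104, 0.039], [-0.044, -0.107, 0.035], [-0.044, -0.111, 0.043], [-0.043, -0.114, 0.04], [-0.043, -0.118, 0.04], [-0.041, -0.121, 0.036], [-0.041, -0.125, 0.039], [-0.04, -0.129, 0.037], [-0.039, -0.132, 0.034], [-0.04, -0.136, 0.042], [-0.038, -0.14, 0.039]]
sd [ 0.32320944 -0.03650395  0.00809299] [0.50610737 0.14435559 0.03621981]
```

>>> {"api": "play_rows", "payload": {
  "deltas": [
    [[0.018,-0.06,0.0],-0.18],
    [[0.036,-0.12,0.0],-0.36],
    [[0.054,-0.18,0.0],-0.54],
    [[0.072,-0.24,0.0],-0.72],
    [[0.09,-0.3,0.0],-0.9]
  ],
  "grip": -1
}}

```text
time: 1.38
tool_pos: [0.3453, 0.2694, 0.2316]
tool_rot: [0.0, 0.615, 0.788, 0.0]
contact_force: [0.3, 0.3, 0.0]
gripper_width: -0.005
```

>>> {"api": "play_rows", "payload": {
  "deltas": [
    [[0.018,-0.06,0.0],-0.18],
    [[0.036,-0.12,0.0],-0.36],
    [[0.054,-0.18,0.0],-0.405],
    [[0.072,-0.24,0.0],-0.405],
    [[0.09,-0.3,0.0],-0.405]
  ]
}}

```text
time: 2.0
tool_pos: [0.4352, -0.0303, 0.2318]
tool_rot: [0.001, 0.76, 0.65, 0.001]
contact_force: [-0.3, 0.7, 0.1]
gripper_width: -0.003
```

>>> {"api": "play_rows", "payload": {
  "deltas": [
    [[0.017,-0.055,0.0],0],
    [[0.034,-0.11,0.0],0],
    [[0.05,-0.165,0.0],0],
    [[0.066,-0.22,0.0],0],
    [[0.081,-0.259,0.0],0]
  ]
}}

```text
time: 2.62
tool_pos: [0.5161, -0.2896, 0.2313]
tool_rot: [0.0, 0.76, 0.65, 0.0]
contact_force: [0.1, 0.5, -0.2]
gripper_width: 0.001
```

>>> {"api": "play_rows", "payload": {
  "deltas": [
    [[0,0,-0.03],0],
    [[0,0,-0.06],0],
    [[0,0,-0.09],0],
    [[0,0,-0.09],0]
  ]
}}

```text
time: 3.12
tool_pos: [0.5141, -0.286, 0.1382]
tool_rot: [-0.003, 0.76, 0.65, -0.001]
contact_force: [0.2, -0.8, -0.1]
gripper_width: -0.002
```

```bash
python3 - <<'E'
from h import *
from scipy.spatial.transform import Rotation as R
s=status.state();print(s["tool_pos"],s["contact_force"])
q=s["tool_rot"];Rm=R.from_quat([q[1],q[2],q[3],q[0]]).as_matrix();t=s["tool_pos"];print(Rm.round(3))
w,dw=grab_frame("wrist");cv2.imwrite("pics/wrist1.png",w)
im,d=grab_frame("scene");cv2.imwrite("pics/sc1.png",cv2.resize(im[60:260,140:400],None,fx=3,fy=3,interpolation=cv2.INTER_CUBIC))
hsv=cv2.cvtColor(w,cv2.COLOR_BGR2HSV);C=cloud("wrist",dw)
red=((hsv[...,0]<8)|(hsv[...,0]>172))&(hsv[...,1]>150)&(hsv[...,2]>60)
n,l,st,c=cv2.connectedComponentsWithStats(red.astype(np.uint8))
for i in range(1,n):
    if st[i,4]>60:
        p=C[l==i]; print("red",st[i],np.median(p,0).round(4),p.min(0).round(4),p.max(0).round(4))
C=cloud("scene",d);L=(C-t)@Rm
m=(d>0)&(np.abs(L[...,0])<.09)&(np.abs(L[...,1])<.1)&(L[...,2]<-.005)&(L[...,2]>-.42)
P=L[m]
for z0 in np.arange(-.42,.0,.01):
    k=P[(P[:,2]>=z0)&(P[:,2]<z0+.01)]
    if len(k)>3: print(round(z0,3),len(k),"y",np.percentile(k[:,1],[1,50,99]).round(3),"x",np.percentile(k[:,0],[1,99]).round(3))
E
```

```text
[ 0.51412778 -0.2859584   0.1381849 ] [ 0.22757506 -0.83962585 -0.10858816]
[[ 0.154  0.988 -0.005]
 [ 0.988 -0.154  0.004]
 [ 0.003 -0.006 -1.   ]]
red [ 260  207   52   50 1811] [ 0.5221 -0.2855  0.0938] [ 0.5041 -0.3079  0.0835] [ 0.5361 -0.221   0.2828]
-0.36 20 y [-0.099 -0.095 -0.084] x [0.038 0.086]
-0.35 91 y [-0.1   -0.083 -0.033] x [-0.009  0.089]
-0.34 136 y [-0.1   -0.052  0.002] x [-0.031  0.09 ]
-0.33 248 y [-0.096 -0.021  0.038] x [-0.05   0.088]
-0.32 279 y [-0.09  -0.002  0.051] x [-0.057  0.089]
-0.31 188 y [-0.056  0.015  0.059] x [-0.059  0.089]
-0.3 158 y [-0.049  0.018  0.062] x [-0.056  0.089]
-0.29 139 y [-0.051  0.02   0.065] x [-0.069  0.089]
-0.28 138 y [-0.051  0.016  0.062] x [-0.058  0.09 ]
-0.27 116 y [-0.051  0.011  0.06 ] x [-0.053  0.088]
-0.26 79 y [-0.041  0.013  0.055] x [0.012 0.083]
-0.25 53 y [-0.004  0.028  0.046] x [-0.022  0.065]
-0.24 29 y [-0.006  0.034  0.04 ] x [-0.015  0.036]
-0.23 60 y [-0.017  0.022  0.038] x [-0.013  0.038]
-0.22 67 y [-0.026  0.025  0.04 ] x [-0.014  0.036]
-0.21 59 y [-0.022  0.021  0.038] x [-0.012  0.036]
-0.2 63
[... 326 characters left out ...]
025  0.041] x [-0.012  0.039]
-0.13 24 y [0.014 0.036 0.042] x [-0.01   0.014]
-0.12 50 y [-0.035  0.018  0.045] x [-0.005  0.017]
-0.11 61 y [-0.039  0.018  0.053] x [-0.006  0.021]
-0.1 88 y [-0.057  0.017  0.065] x [-0.009  0.02 ]
-0.09 66 y [-0.055  0.012  0.062] x [-0.01   0.019]
-0.08 63 y [-0.053  0.001  0.055] x [-0.014  0.02 ]
-0.07 43 y [-0.04   0.     0.046] x [-0.013  0.015]
-0.06 45 y [-0.032  0.012  0.039] x [-0.011  0.015]
-0.05 24 y [-0.026  0.     0.027] x [-0.008  0.013]
-0.04 20 y [-0.011  0.009  0.017] x [-0.002  0.012]
-0.03 18 y [-0.009  0.009  0.017] x [-0.004  0.015]
-0.02 18 y [-0.009  0.008  0.017] x [-0.005  0.011]
-0.01 6 y [-0.003  0.009  0.012] x [-0.003  0.011]
```

View pics/sc1.png

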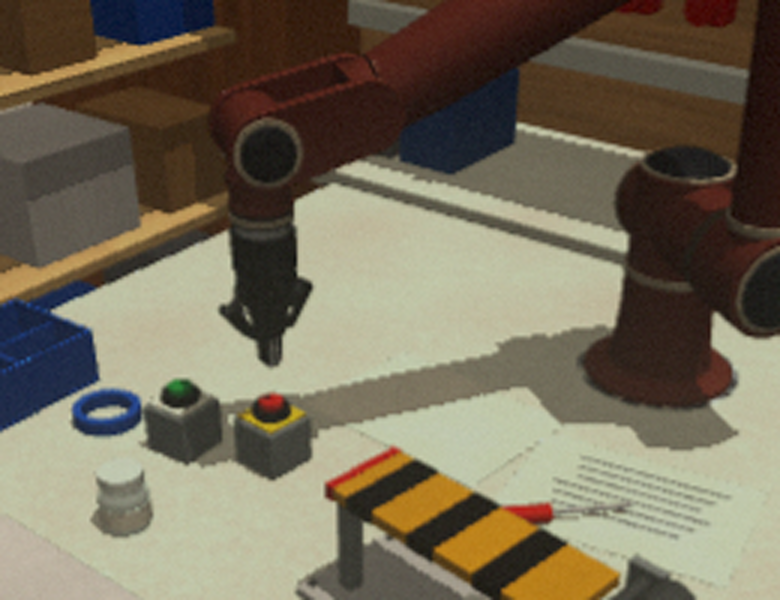

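View pics/wrist1.png

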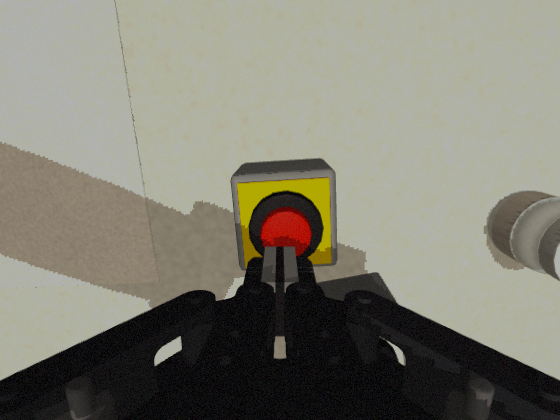

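>>> {"api": "play_rows", "payload": {
  "deltas": [
    [[0.003,-0.001,-0.015],0],
    [[0.003,-0.001,-0.03],0],
    [[0.003,-0.001,-0.038],0],
    [[0.003,-0.001,-0.042],0],
    [[0.003,-0.001,-0.045],0]
  ]
}}

```text
time: 3.85
tool_pos: [0.5189, -0.2882, 0.0962]
tool_rot: [0.0, 0.76, 0.65, 0.0]
contact_force: [0.9, -0.6, -0.3]
gripper_width: -0.002
```

>>> {"api": "play_rows", "payload": {
  "deltas": [
    [[0,0,-0.003],0],
    [[0,0,-0.006],0],
    [[0,0,-0.009],0],
    [[0,0,-0.011],0],
    [[0,0,-0.011],0]
  ]
}}

```text
time: 4.47
tool_pos: [0.5192, -0.2884, 0.0861]
tool_rot: [0.0, 0.76, 0.65, 0.0]
contact_force: [-1.5, -0.1, 3.9]
gripper_width: -0.003
```

>>> {"api": "play_rows", "payload": {
  "deltas": [
    [[0,0,-0.002],0],
    [[0,0,-0.003],0],
    [[0,0,-0.004],0],
    [[0,0,-0.004],0]
  ]
}}

```text
time: 4.97
tool_pos: [0.5194, -0.2885, 0.0858]
tool_rot: [-0.0, 0.76, 0.65, -0.0]
contact_force: [-9.5, 6.5, 21.8]
gripper_width: -0.001
```

>>> {"api": "play_rows", "payload": {
  "deltas": [
    [[0,0,0.02],0],
    [[0,0,0.06],0],
    [[-0.003,0.03,0.115],0],
    [[-0.004,0.09,0.115],0],
    [[-0.005,0.15,0.115],0]
  ]
}}

```text
time: 5.6
tool_pos: [0.5142, -0.1371, 0.1975]
tool_rot: [0.001, 0.76, 0.65, 0.001]
contact_force: [0.6, 0.1, -0.2]
gripper_width: -0.005
```

>>> {"api": "play_rows", "payload": {
  "deltas": [
    [[0,0.06,0],0],
    [[0,0.12,0],0],
    [[0,0.18,0],0],
    [[0,0.218,0],0],
    [[0,0.218,0],0]
  ]
}}

```text
time: 6.22
tool_pos: [0.5135, 0.082, 0.1961]
tool_rot: [-0.0, 0.758, 0.652, 0.0]
contact_force: [-0.4, -0.4, -0.7]
gripper_width: 0.001
```

```bash
python3 - <<'E'
from h import *
from scipy.spatial.transform import Rotation as R
s=status.state();print(s["tool_pos"],s["contact_force"])
q=s["tool_rot"];Rm=R.from_quat([q[1],q[2],q[3],q[0]]).as_matrix();t=s["tool_pos"]
im,d=grab_frame("scene");cv2.imwrite("pics/sc2.png",cv2.resize(im[60:330,180:440],None,fx=2.9,fy=2.2,interpolation=cv2.INTER_CUBIC))
C=cloud("scene",d);L=(C-t)@Rm
m=(d>0)&(np.abs(L[...,0])<.04)&(np.abs(L[...,1])<.1)&(L[...,2]<-.005)&(L[...,2]>-.16)
P=L[m]
for z0 in np.arange(-.16,.0,.005):
    k=P[(P[:,2]>=z0)&(P[:,2]<z0+.005)]
    if len(k)>3: print(round(z0,3),len(k),"y",np.percentile(k[:,1],[0,5,95,100]).round(3),"x",np.percentile(k[:,0],[1,99]).round(3))
E
```

```text
[0.51348552 0.08200093 0.196065  ] [-0.42859953 -0.37948957 -0.65683208]
-0.16 41 y [-0.014 -0.003  0.039  0.04 ] x [-0.024  0.038]
-0.155 45 y [-0.016  0.001  0.039  0.042] x [-0.021  0.039]
-0.15 38 y [-0.016 -0.006  0.039  0.04 ] x [-0.017  0.038]
-0.145 39 y [-0.006 -0.001  0.039  0.041] x [-0.021  0.038]
-0.14 41 y [-0.007  0.     0.038  0.04 ] x [-0.019  0.039]
-0.135 33 y [-0.013  0.005  0.038  0.039] x [-0.018  0.038]
-0.13 16 y [-0.008  0.015  0.04   0.04 ] x [-0.01   0.033]
-0.125 15 y [0.023 0.026 0.039 0.041] x [-0.007  0.013]
-0.12 17 y [0.013 0.02  0.041 0.042] x [-0.004  0.013]
-0.115 26 y [-0.009  0.002  0.044  0.045] x [-0.008  0.016]
-0.11 40 y [-0.03  -0.022  0.043  0.047] x [-0.005  0.021]
-0.105 38 y [-0.035 -0.023  0.049  0.053] x [-0.004  0.021]
-0.1 38 y [-0.053 -0.04   0.055  0.06 ] x [-0.004  0.02 ]
-0.095 49 y [-0.057 -0.052  0.062  0.064] x [-0.013  0.019]
-0.09 47 y [-0.059 -0.05   0.063  0.064] x [-0.008  0.018]
-0.085 36 y [-0.055 -0.051  0.06   0.06 ] x [-0.003  0.019]
-0.08 33 y [-0.052 -0.048  0.056  0.057] x [-0.009  0.017]
-0.075 36 y [-0.047 -0.04   0.05   0.053] x [-0.011  0.018]
-0.07 35 y [-0.041 -0.035  0.046  0.048] x [-0.008  0.017]
-0.065 23 y [-0.043 -0.037  0.045  0.046] x [-0.01   0.015]
-0.06 25 y [-0.038 -0.033  0.04   0.041] x [-0.011  0.014]
-0.055 26 y [-0.033 -0.025  0.034  0.036] x [-0.01   0.013]
-0.05 21 y [-0.032 -0.028  0.031  0.034] x [-0.009  0.014]
-0.045 9 y [-0.007 -0.007  0.016  0.018] x [0.008 0.014]
-0.04 7 y [-0.002 -0.002  0.016  0.016] x [-0.005  0.011]
-0.035 12 y [-0.004 -0.001  0.015  0.015] x [-0.006  0.011]
-0.03 14 y [-0.006 -0.002  0.016  0.016] x [-0.005  0.011]
-0.025 11 y [-0.007 -0.003  0.015  0.015] x [-0.006  0.012]
-0.02 11 y [-0.005 -0.002  0.016  0.016] x [-0.003  0.012]
-0.015 14 y [-0.012 -0.005  0.016  0.016] x [-0.004  0.012]
-0.01 7 y [-0.002 -0.002  0.014  0.014] x [-0.001  0.01 ]
```

View pics/sc2.png

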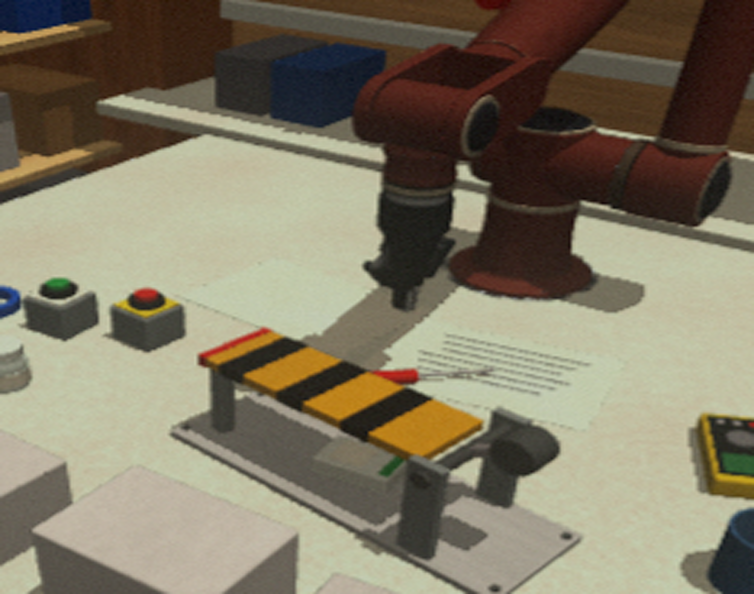

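>>> {"api": "play_rows", "payload": {
  "deltas": [
    [[-0.002,-0.002,-0.06],0],
    [[-0.002,-0.002,-0.12],0],
    [[-0.002,-0.002,-0.16],0],
    [[-0.002,-0.002,-0.18],0],
    [[-0.002,-0.002,-0.18],0]
  ]
}}

```text
time: 6.9
tool_pos: [0.5101, 0.0765, 0.0142]
tool_rot: [-0.001, 0.76, 0.65, -0.002]
contact_force: [-0.1, 0.1, 0.2]
gripper_width: -0.001
```

>>> {"api": "play_rows", "payload": {
  "deltas": [
    [[0.012,-0.002,0],0],
    [[0.024,-0.004,0],0],
    [[0.034,-0.005,0],0],
    [[0.038,-0.006,0],0],
    [[0.038,-0.006,0],0]
  ]
}}

```text
time: 7.52
tool_pos: [0.5502, 0.0718, 0.0164]
tool_rot: [0.0, 0.76, 0.65, 0.0]
contact_force: [-0.3, -0.1, 0.3]
gripper_width: 0.0
```

```bash
python3 - <<'E'
from h import *
s=status.state();t=s["tool_pos"];print(t,s["contact_force"])
o=t[:2]-[.680,.255];print("bay",o@[.988,-.154],o@[.154,.988])
im,d=grab_frame("scene");cv2.imwrite("pics/sc3.png",cv2.resize(im[120:320,230:400],None,fx=4,fy=3,interpolation=cv2.INTER_CUBIC))
w,d=grab_frame("wrist");cv2.imwrite("pics/w3.png",w)
E
```

```text
[0.55020786 0.07179968 0.01642871] [-0.34304284 -0.1474304   0.2856943 ]
bay -0.10002178264195709 -0.2009899048140818
```

View pics/sc3.png

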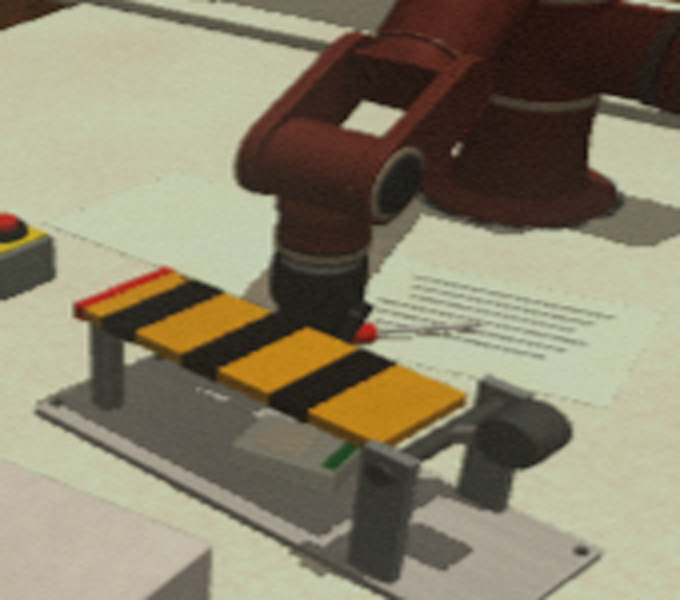

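View pics/w3.png

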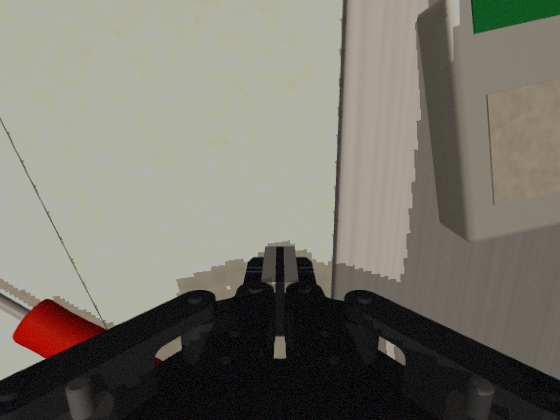

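>>> {"api": "play_rows", "payload": {
  "deltas": [
    [[0,0,0.005],0],
    [[0,0,0.01],0],
    [[0,0,0.014],0],
    [[0,0,0.018],0],
    [[0,0,0.022],0]
  ]
}}

```text
time: 8.25
tool_pos: [0.5495, 0.0718, 0.0383]
tool_rot: [-0.0, 0.76, 0.65, -0.0]
contact_force: [-1.4, 0.4, -0.2]
gripper_width: -0.004
```

>>> {"api": "play_rows", "payload": {
  "deltas": [
    [[0,0,0.004],0],
    [[0,0,0.008],0],
    [[0,0,0.012],0],
    [[0,0,0.016],0],
    [[0,0,0.02],0]
  ]
}}

```text
time: 8.88
tool_pos: [0.5499, 0.0719, 0.0586]
tool_rot: [-0.0, 0.76, 0.65, 0.0]
contact_force: [-0.1, 0.6, -0.1]
gripper_width: -0.003
```

```bash
cat > g.py <<'E'
from h import *
import sys
s=status.state();t=s["tool_pos"];print(t,s["contact_force"],s["time"])
o=t[:2]-[.680,.255];print("bay",o@[.988,-.154],o@[.154,.988])
im,d=grab_frame("scene");cv2.imwrite(f"pics/{sys.argv[1]}.png",cv2.resize(im[120:320,230:400],None,fx=4,fy=3,interpolation=cv2.INTER_CUBIC))
hsv=cv2.cvtColor(im,cv2.COLOR_BGR2HSV);C=cloud("scene",d)
y=(hsv[...,0]>12)&(hsv[...,0]<32)&(hsv[...,1]>140)&(hsv[...,2]>90)
o=C[...,:2]-[.680,.255];bx=o@[.988,-.154];by=o@[.154,.988]
m=y&(np.abs(bx)<.07)&(by>-.34)&(by<.0)&(C[...,2]>.1)
p=np.polyfit(by[m],C[...,2][m],1);print("guard angle",np.arctan(-p[0]),m.sum())
E
python3 g.py sc4
```

```text
[0.54986894 0.07188753 0.0585554 ] [-0.06956159  0.61888866 -0.05517028] 8.875
bay -0.10037016901577475 -0.2009553083908549
guard angle 0.12161490165155675 1561
```

View pics/sc4.png

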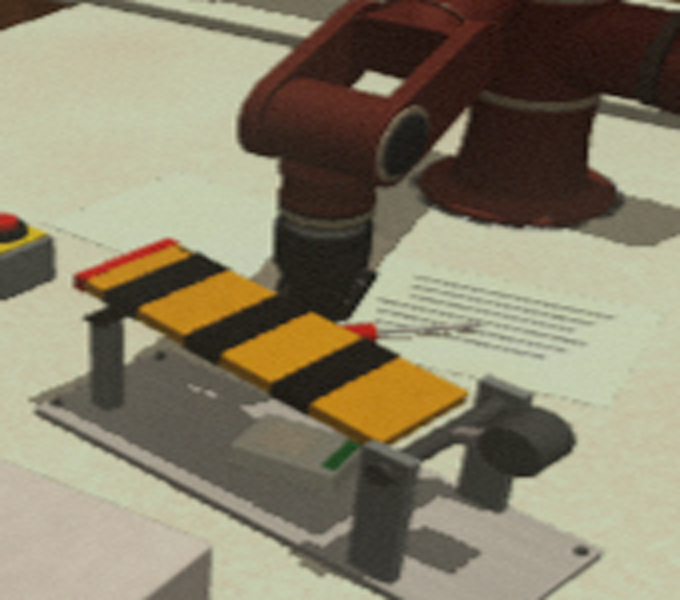

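>>> {"api": "play_rows", "payload": {
  "deltas": [
    [[0,0.001,0.01],0],
    [[0.0005,0.003,0.02],0],
    [[0.001,0.006,0.029],0],
    [[0.0013,0.009,0.039],0],
    [[0.002,0.012,0.048],0]
  ]
}}

```text
time: 9.55
tool_pos: [0.5521, 0.0841, 0.1073]
tool_rot: [0.0, 0.76, 0.65, 0.0]
contact_force: [-0.3, -1.2, -0.6]
gripper_width: 0.0
```

```bash
python3 g.py sc5
```

```text
[0.55214546 0.08406532 0.10728755] [-0.28494866 -1.19883798 -0.62254368] 9.55
bay -0.0999963482786527 -0.18857305933667678
guard angle 0.376342286155218 1786
```

>>> {"api": "play_rows", "payload": {
  "deltas": [
    [[0.0006,0.004,0.009],0],
    [[0.0013,0.008,0.018],0],
    [[0.002,0.013,0.027],0],
    [[0.003,0.018,0.035],0],
    [[0.0036,0.023,0.043],0]
  ]
}}

```text
time: 10.22
tool_pos: [0.5557, 0.1072, 0.15]
tool_rot: [0.0, 0.76, 0.65, 0.0]
contact_force: [-0.3, -0.7, -0.7]
gripper_width: 0.001
```

```bash
python3 g.py sc6
```

```text
[0.55570442 0.10724901 0.15000078] [-0.26174985 -0.6965675  -0.74471114] 10.225
bay -0.10005038134318503 -0.16511949439321258
guard angle 0.6330975386665817 1919
```

View pics/sc6.png

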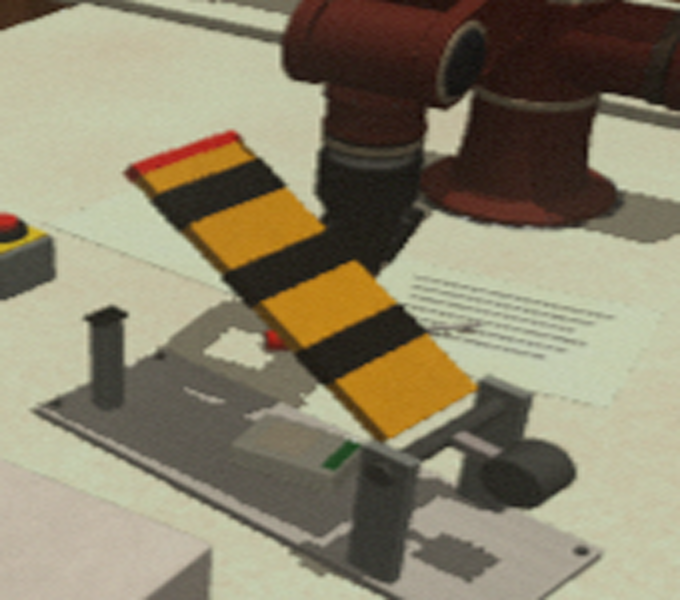

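>>> {"api": "play_rows", "payload": {
  "deltas": [
    [[0.001,0.006,0.0075],0],
    [[0.0018,0.012,0.015],0],
    [[0.0028,0.018,0.022],0],
    [[0.004,0.026,0.029],0]
  ]
}}

```text
time: 10.78
tool_pos: [0.5596, 0.1333, 0.1788]
tool_rot: [0.0, 0.76, 0.65, 0.0]
contact_force: [-0.4, 0.8, 0.2]
gripper_width: 0.003
```

```bash
python3 g.py sc7
```

```text
[0.55959548 0.13330083 0.17883771] [-0.44324285  0.75355071  0.19322514] 10.775
bay -0.10021799767142754 -0.13878107295636166
guard angle 0.8444366141556924 1963
```

Past the balance range; retreat sideways away from the bay.

>>> {"api": "play_rows", "payload": {
  "deltas": [
    [[-0.04,0.006,0],0],
    [[-0.09,0.012,0],0],
    [[-0.12,0.005,0],0],
    [[-0.12,0,0],0]
  ]
}}

```text
time: 11.32
tool_pos: [0.4382, 0.133, 0.1782]
tool_rot: [0.0, 0.759, 0.651, 0.0]
contact_force: [0.6, 0.2, 0.3]
gripper_width: 0.002
```

```bash
python3 g.py sc8
```

```text
[0.43816607 0.1330163  0.17816991] [0.63449077 0.20675839 0.29471239] 11.325
bay -0.22014643227198508 -0.15776232531190532
guard angle 1.2508546986573612 1667
```

>>> {"api": "play_rows", "payload": {
  "deltas": [
    [[0,0,0.02],0],
    [[0,0,0.02],0],
    [[0,0,0.02],0],
    [[0,0,0.02],0],
    [[0,0,0.02],0]
  ]
}}

```text
time: 12.0
tool_pos: [0.4393, 0.1328, 0.1976]
tool_rot: [-0.0, 0.76, 0.65, -0.001]
contact_force: [-0.1, -0.5, 0.1]
gripper_width: 0.0
```

>>> {"api": "play_rows", "payload": {
  "deltas": [
    [[0,0,0],0],
    [[0,0,0],0],
    [[0,0,0],0],
    [[0,0,0],0],
    [[0,0,0],0]
  ]
}}

```text
time: 12.62
tool_pos: [0.4395, 0.1328, 0.1984]
tool_rot: [0.0, 0.76, 0.65, 0.0]
contact_force: [-0.0, 0.1, -0.3]
gripper_width: 0.001
```

```bash
python3 g.py sc9; python3 - <<'E'
from h import *
im,d=grab_frame("top");cv2.imwrite("pics/top9.png",im)
a=cv2.imread("pics/top0.png")
for n in("meter","jar","tape","mug","screwdriver"): print(n,[np.round(x["box"]).tolist() for x in boxes_of("top",n)[:1]])
im,d=grab_frame("scene");cv2.imwrite("pics/scene9.png",im)
C=cloud("top",grab_frame("top")[1]);print(C[231:234,342:345].reshape(-1,3).mean(0),C[221:224,375:378].reshape(-1,3).mean(0))
E
```

```text
[0.43950093 0.13282677 0.19837122] [-0.04982769  0.08418293 -0.27881041] 12.625
bay -0.21879840561846842 -0.15774400950797487
guard angle 1.2499366976593635 1668
meter [[123.0, 245.0, 158.0, 289.0]]
jar [[345.0, 170.0, 363.0, 187.0]]
tape [[392.0, 209.0, 416.0, 234.0]]
mug [[104.0, 194.0, 136.0, 220.0]]
screwdriver [[245.0, 239.0, 263.0, 259.0]]
[ 0.51531882 -0.28601046  0.09120209] [ 0.55398282 -0.40303699  0.09173684]
```

View pics/scene9.png

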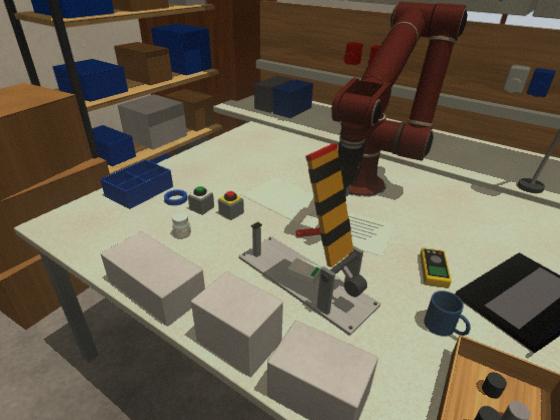

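View pics/top9.png

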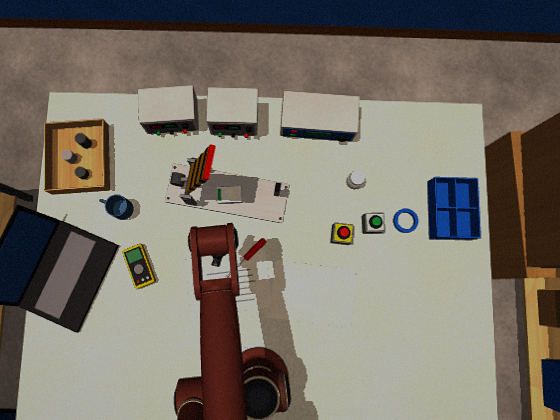

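The guard stands raised at 1.25 rad, with its red end at top-view px (210,160). Both buttons are out, the loose things are where they were, and the robot is clear.

```bash
python3 -c "
from plant import ticket
print(ticket.job_done())"
```

```text
the job is handed in; nothing more can be done
None
```

The job is done and handed in: the stop button was pressed first, then the guard arm was pushed up and stays raised by itself. No verdict was reported, so what follows rests on my own checks.

- **Stop button:** I pressed it with shut fingertips until it bottomed, with the tip no longer sinking and about 22 N on the tool. I then let it go, and the green start button was never touched.
- **Guard arm:** I pushed up on the arm's near lower edge, about 200 mm from the pivot. The tool can only point down, so the shut gripper's outer knuckle did the pushing, not the fingertips. Tool forces read between moves stayed around 1 N. I raised it at about 0.4 rad/s to 0.84 rad, backed off sideways, and it swung on to its stop.
- **Last checks:**
  - The guard measured 1.251 rad and, 1.3 s later, 1.250 rad.
  - Both button tops were at 91 mm in the last depth reading, against 94 mm in the first. I take that as camera noise, since both changed alike.
  - Meter, jar, tape and mug were within about 3 pixels of their first positions in the top view.
  - The screwdriver was partly hidden by the arm and the module was judged by eye; both looked unmoved.
  - The robot stands clear with no contact force, at about 13 s of the 48 s.
- **Disagreement:** the scene and top cameras differed by about 6–15 mm on positions. I relied on the top camera, plus the wrist camera for the stop button.

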